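# Fetch the back roll off the tape stand

## Task

The blue masking tape is needed in the tear-off dispenser, but it hangs at the back of the red stand, behind the cream and the yellow roll. Park those two on the empty grey stand, hang the blue roll on the dispenser's bars in line with its cutting blade, then hang the cream and the yellow roll back on the red stand, each where it hung before. Do not drop a roll or disturb the spray can, the paint tin or the tape measure.

Things in the scene. Friction and masses are not known exactly. Their poses are not given: they have to be found in the camera images.
- blue_roll: Blue masking tape roll, 94 mm across, 18 mm wide, wall 7 mm, hole 80 mm; 70 g. Back roll on the red stand: centre near y = +45 mm in its frame. Origin: its centre; y: the roll's axis (level). Grasp from above at the top, across the 18 mm, fingertips about 12 mm below the top, so above the bars. Gaps between rolls are 29 mm or more: open the fingers no wider than needed.
- cream_roll: Cream masking tape roll, 112 mm across, 30 mm wide, wall 16 mm, hole 80 mm; 110 to 210 g. Front or middle roll on the red stand: near y = -71 or -13 mm there. Origin: its centre; y: the roll's axis (level). Grasp from above at the top, across the 30 mm, fingertips about 12 mm below the top, so above the bars. Gaps between rolls are 29 mm or more: open the fingers no wider than needed.
- yellow_roll: Yellow-brown masking tape roll, 104 mm across, 24 mm wide, wall 12 mm, hole 80 mm; 80 to 160 g. Front or middle roll on the red stand: near y = -71 or -13 mm there. Origin: its centre; y: the roll's axis (level). Grasp from above at the top, across the 24 mm, fingertips about 12 mm below the top, so above the bars. Gaps between rolls are 29 mm or more: open the fingers no wider than needed.
- stock_stand: Red stand, fixed. Origin: centre of the underside; base 112 x 200 mm, 10 mm high. Back plate at y = +93 mm, 190 mm high. From it two 6 mm bars at x = +-26 mm, z = 170 mm run to y = -100 mm, where their free tips turn up to y = -109, z = 182 mm. Raise a roll 20 to 30 mm to slide it on or off over the tips (-y end), bars through its hole. Hung, its centre is at x = 0, z = 142 to 147 mm.
- spare_stand: Grey stand, fixed, empty at the start, room for two rolls; same build and frame as the red one: base 112 x 200 mm, origin at the centre of its underside, back plate at y = +93 mm, two bars at x = +-26 mm, z = 170 mm with free, upturned ends at y = -100 to -109 mm. A roll hung on it has its centre at x = 0, z = 142 to 147 mm.
- dispenser: Dispenser, fixed, empty: black base, x -80 to 60, y -56 to 48 mm; blue side plate at y = -46 mm, 118 mm high. Origin on the underside. Two 6 mm bars at x = +-26 mm, z = 105 mm run to y = +36 mm; free tips turn up to y = +45, z = 117 mm; a roll enters over them (+y end), raised 20 to 30 mm. Blade at x = -76, y = -22 to 22, z = 71 mm. Hung in line: roll centre x = 0, y = 0, z = 77 to 82 mm.
- aerosol: Bystander: grey and white spray can with a black cap, 66 mm across, 210 mm high, standing. Origin: centre of its underside. Left of it a fixed drawer cabinet, 255 mm high, fills x 0.57 to 0.83 m, y -0.31 to 0.00 m (world): carry rolls round its front.
- paint_tin: Bystander: small white and brown-red paint tin, paint-smeared, 78 mm across, 78 mm high, standing. Origin: centre of its underside.
- tape_measure: Bystander: black and yellow steel tape measure, 34 x 76 mm, 60 mm high. Origin: centre of its underside. In front of it, right of the stands, is a fixed cardboard tray whose near wall, 110 mm high, runs along y = -0.36 to -0.40 m (world) up to x = 0.52 m.

How it is judged:
By the outcome, as a careful person would: the job done as asked, in the order asked, and still so for the second after the job is handed in, with the robot touching nothing.
It also fails if it takes over 134 s, if anything falls off the work surface, if the arm or the gripper's body presses on something with over 40 N, if the wrist force passes 120 N, or if a joint passes its speed limit or range.

## Robot

A 6-joint arm with a two-finger parallel gripper is mounted at the origin on the work surface; the furniture and walls round the work are solid. World frame = base frame: x ahead of the robot, y to its left, z up, the work surface at z = 0. Lengths are in mm, angles in rad, forces in N, time in s.
With the tool pointing down it reaches from about 425 to 1125 mm from the base axis. Payload 14.9 kg.
Tool frame: the origin (TCP) lies at the very end of the fingers, on their centre line; the grasp point (between the pads) lies arm.grip_depth behind it (arm.grip_depth is the distance from the TCP to the grasp point, in mm); z points along the fingers, y is the line along which they close (so a half turn about z gives the same grasp; the last joint's range is limited). The gripper opens to 91 mm and grips with 3 to 60 N. Pads are 32 mm wide; open, the fingers measure 118 mm over their backs; the gripper's body (76 mm by 178 mm) begins 60 mm behind the grasp point.
Start: joints at [1.07, 0.379, 1.734, -0, 1.028, -0.033], TCP at [315.656, 624.804, 213.932] pointing down, gripper open.
Joint ranges: [-2.77, 2.77], [-0.74, 2.19], [0, 2.66], [-1.06, 4.2], [0.31, 2.87], [-3.08, 3.08]. Speed limits (rad/s): [1.89, 1.89, 2.39, 3.14, 3.14, 3.14].

## Interface

Orientations are given as a 3x3 rotation matrix whose columns are the frame's x, y, z axes.
In Python, from rig import read_state, get_image, calibration, workorder, find_in, arm gives the robot as it stands. The module is installed in compiled form; this text tells all that it offers.
- The arm moves only by the shell command python3 -m pendant 'ROWS' [FORCE]. ROWS is JSON, a list that holds one entry, the list of rows, each a list of 7 numbers: the turn, a rotation vector about the tool's x, y, z in degrees, then the shift along the tool's x, y, z in mm, then the finger opening in mm, from 0 to 91.2. In form: [[[rx, ry, rz, tx, ty, tz, grip], ...]]. A call has 1 to 20 rows; each row is the pose to reach, as a shift and turn from the pose commanded when the call began, along the tool's axes at that moment; what a row does not reach only later rows make up. A row lasts 1/8 s, in which the tool goes at most 62.5 mm and 10.7 degrees, less where a joint would pass 70% of its speed; a pose out of reach is approached as far as the arm can. A call with a gripper value outside its range is refused whole. The fingers move at their own pace and stop on an object; FORCE is the grip in N (left out, the last holds). Time passes only in rows, so rows that repeat a pose let the fingers close. It gives the time, the measured TCP pose, the force, the opening and the grip force at its end, in the units of the state.
- read_state(): the state, without advancing time (a new reading comes with each control period).
- get_image(name): name is "scene" or "top"; returns the picture (384x512x3 uint8, red, green, blue); there is no depth.
- calibration(name): a dict with "fov_y" (degrees; the focal length in pixels is half the picture's height over the tangent of half this angle, whatever the lens; pixels are square), "cx", "cy" (the principal point, pixels), "R" (3x3) and "t" (3): a world point X has camera coordinates R X + t. Camera axes: x right, y down, z forward; pixel columns grow to the right and rows downward; lengths in mm; the calibration is good to about 2 mm. A picture is of the moment at which its call begins. calibration takes no time and is no camera call.
- workorder.job_done(): hands the job in; it is judged then, once.
Trained networks look in the newest picture that a camera, given by its name, has taken for a name from the list of things; names that differ only in an ending like _2 or _b are one class to them, and where a whole thing is asked for, a point or a joint stands for the part that bears it (a point fixed in the world has none). Each returns a list of dicts, best first, with "confidence" (0 to 1); they miss things now and then, are a little off and sometimes report something else, mostly with a low value. They report only what shows in the picture. A call takes as long as a camera call.
- find_in(camera, target): "at" ([column, row] in pixels, amid what is visible of it).
The state is a dict: "time_s": time; "joint_pos": joint angles; "joint_velocities": joint speeds; "joint_efforts": joint torques, N m; "position": TCP position; "tool_rot": TCP orientation; "force": force on the tool from outside, world axes, zero at the start; "wrist_torque": the same for the moment, N m; "opening": finger opening in mm; "finger_force": force on a finger pad.
Only numpy, scipy, OpenCV 4.12 (cv2) and the standard library are available. Lean on these libraries where they do the work, as an engineer would, in place of code of your own. Each camera call takes 0.05 s, during which the arm holds its last target. There are 200 camera calls.

## Working session

There is one attempt and no reset: what is moved stays moved. The work goes in short steps, Python scripts to look and compute and a shell command to move; the robot and the scene stay as the last step left them, time stands still between calls to the robot, and variables do not carry over. Pictures are saved under pics/ and viewed, at most 15 in all, crops included, and the job is handed in when it is done.

```bash
mkdir -p pics
cat > h.py <<'E'
import numpy as np, cv2
from rig import *
def snap(n,f):
    im=get_image(n); cv2.imwrite(f'pics/{f}.png',im[:,:,::-1]); return im
def cam(n):
    c=calibration(n); f=192/np.tan(np.radians(c['fov_y'])/2)
    return np.array([[f,0,c['cx']],[0,f,c['cy']],[0,0,1]]),np.array(c['R']),np.array(c['t'])
def proj(n,X):
    K,R,t=cam(n); p=(np.atleast_2d(X)@R.T+t)@K.T; return p[:,:2]/p[:,2:]
def ray(n,px):
    K,R,t=cam(n); d=R.T@np.linalg.solve(K,[px[0],px[1],1]); return -R.T@t,d/np.linalg.norm(d)
def onz(n,px,z):
    o,d=ray(n,px); return o+d*(z-o[2])/d[2]
def tri(n1,p1,n2,p2):
    o1,d1=ray(n1,p1);o2,d2=ray(n2,p2)
    s=np.linalg.lstsq(np.c_[d1,-d2],o2-o1,rcond=None)[0]
    a,b=o1+s[0]*d1,o2+s[1]*d2; return (a+b)/2,np.linalg.norm(a-b)
E
python3 - <<'E'
from h import *
np.set_printoptions(precision=1,suppress=True)
s=read_state(); print(s['time_s'],s['position'],s['tool_rot'],s['opening'],arm.grip_depth)
for n in('scene','top'):
    snap(n,n+'0'); K,R,t=cam(n); print(n,K[0,0],-R.T@t)
    for o in 'blue_roll cream_roll yellow_roll stock_stand spare_stand dispenser aerosol paint_tin tape_measure'.split():
        print(o,[(np.round(d['at']),round(d['confidence'],2)) for d in find_in(n,o)[:2]])
E
```

```text
0.0 [315.5 624.5 213.3] [[-0.9  0.5 -0. ]
 [ 0.5  0.9 -0. ]
 [ 0.  -0.  -1. ]] 91.13719617096703 18.8
scene 474.39267789608317 [-654.8 -423.1  872.4]
blue_roll [(array([275., 195.]), 0.64)]
cream_roll [(array([312., 200.]), 0.98)]
yellow_roll [(array([290., 197.]), 0.76)]
stock_stand [(array([273., 234.]), 0.72)]
spare_stand [(array([202., 218.]), 0.94)]
dispenser [(array([191., 187.]), 0.73)]
aerosol [(array([335., 184.]), 0.92)]
paint_tin [(array([193., 191.]), 0.22)]
tape_measure [(array([198., 218.]), 0.44)]
top 419.4631249465885 [ 266.5  -80.6 1491.6]
blue_roll [(array([281., 220.]), 0.49)]
cream_roll [(array([318., 220.]), 0.87)]
yellow_roll [(array([300., 221.]), 0.65)]
stock_stand [(array([287., 230.]), 0.84)]
spare_stand [(array([206., 232.]), 0.86), (array([182., 190.]), 0.64)]
dispenser [(array([176., 188.]), 0.88)]
aerosol [(array([320., 167.]), 0.68)]
paint_tin [(array([147., 223.]), 0.88)]
tape_measure [(array([343., 185.]), 0.65)]
```

Run:
```python
import cv2
a=cv2.imread('pics/scene0.png');b=cv2.imread('pics/top0.png')
cv2.imwrite('pics/s1.png',cv2.resize(a[130:280,150:350],(800,600),interpolation=cv2.INTER_CUBIC))
cv2.imwrite('pics/t1.png',cv2.resize(b[130:280,150:350],(800,600),interpolation=cv2.INTER_CUBIC))
```

```text
(no output)
```

View pics/s1.png

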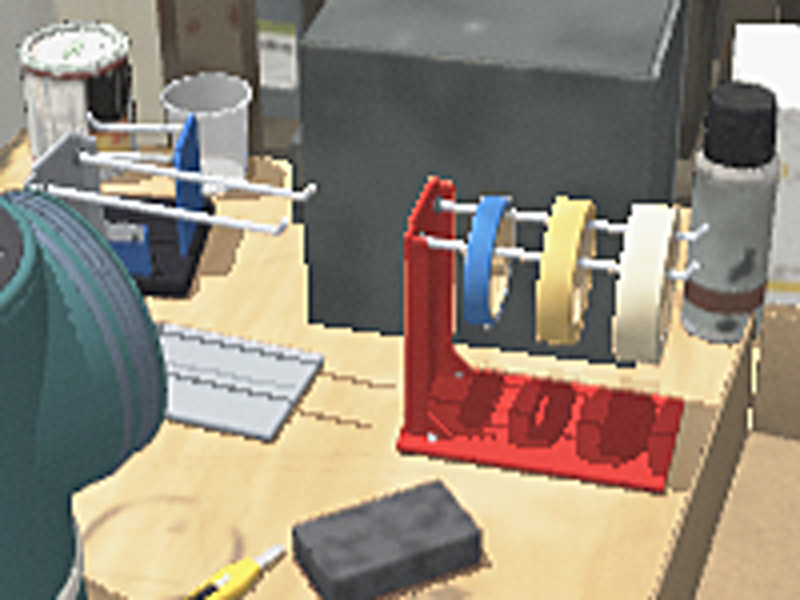

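View pics/t1.png

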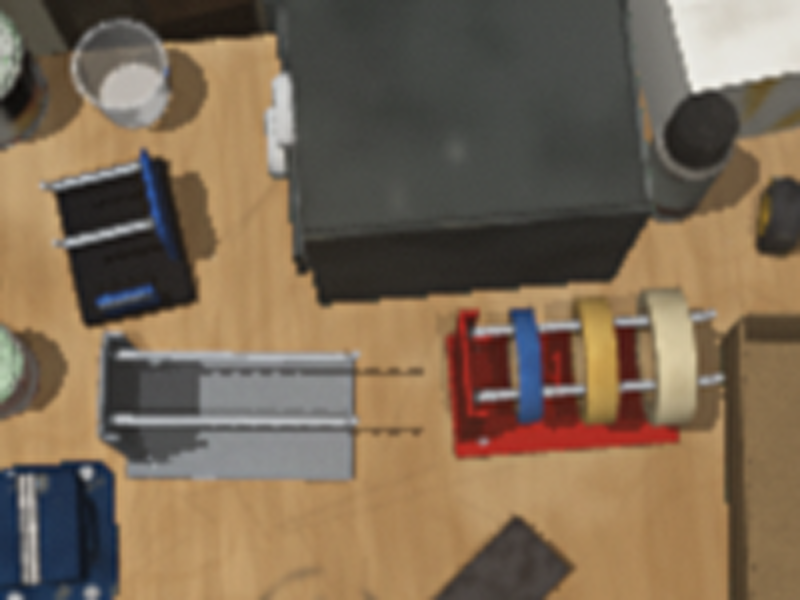

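View pics/top0.png

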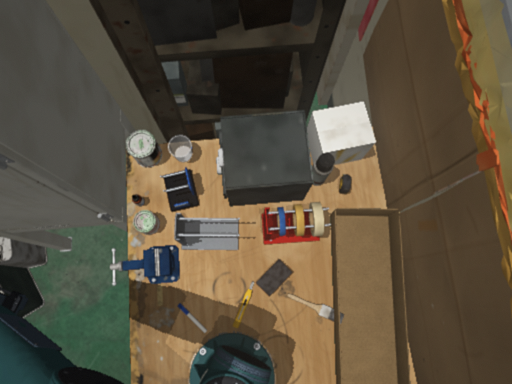

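The scene view shows blue (about 273,195) at the back of the red stand, yellow in the middle and cream at the front. The grey stand is free at about (205,220). The dispenser is at about (181,190) with its free tips pointing to +y and its blade facing the robot. The aerosol stands right of the cabinet. Next I'll fit the stand poses from points I picked, and the rolls by colour.

```bash
cat > fit.py <<'E'
from h import *
from scipy.optimize import least_squares
np.set_printoptions(precision=1,suppress=True)
T={'red':[('top',(458,456),(-56,100,5)),('top',(678,441),(-56,-100,10)),('top',(715,314),(26,-109,182)),('top',(722,379),(-26,-109,182)),
 ('scene',(400,450),(-56,100,0)),('scene',(663,490),(-56,-100,0)),('scene',(683,400),(56,-100,10)),('scene',(705,228),(26,-109,182)),('scene',(695,268),(-26,-109,182))],
'grey':[('top',(355,355),(26,-109,182)),('top',(355,420),(-26,-109,182)),('top',(352,478),(-56,-100,10)),('top',(128,478),(-56,100,5)),
 ('scene',(312,189),(26,-109,182)),('scene',(282,229),(-26,-109,182)),('scene',(270,438),(-56,-100,0)),('scene',(323,357),(56,-100,10))],
'disp':[('top',(43,187),(26,45,117)),('top',(60,245),(-26,45,117)),('top',(98,300),(-76,22,71)),('top',(157,289),(-76,-22,71)),('top',(195,298),(-80,-56,5)),('top',(88,325),(-80,48,5)),
 ('scene',(92,117),(26,45,117))]}
def W(p,X):
    c,s=np.cos(p[3]),np.sin(p[3]); X=np.atleast_2d(X)
    return X@np.array([[c,-s,0],[s,c,0],[0,0,1]]).T+p[:3]
crop=lambda c:(np.array(c)+.5)/4-.5+[150,130]
P={}
for k,L in T.items():
    f=lambda p:np.concatenate([(proj(n,W(p,X))[0]-crop(c)) for n,c,X in L])
    r=least_squares(f,[600,0,0,0],x_scale=[10,10,10,.1],loss='soft_l1'); P[k]=r.x
    if __name__=='__main__':print(k,r.x[:3],'yaw deg',np.degrees(r.x[3]),'\n',f(r.x).reshape(-1,2).tolist() and np.round(f(r.x).reshape(-1,2),1).tolist())
E
python3 fit.py
python3 - <<'E'
from fit import *
import cv2
for n in('top','scene'):
    im=cv2.imread(f'pics/{n}0.png'); hsv=cv2.cvtColor(im,cv2.COLOR_BGR2HSV)
    print(n)
    for y in ((45,47),(-13,52),(-71,56)):
        print(y, 'pred top-centre',proj(n,W(P['red'],(0,y[0],145+y[1])))[0],'centre',proj(n,W(P['red'],(0,y[0],145)))[0])
    for o in ('blue','yellow','cream'):
        at={'top':{'blue':(281,220),'yellow':(300,221),'cream':(318,220)},'scene':{'blue':(272,195),'yellow':(291,197),'cream':(311,200)}}[n][o]
        print(o,hsv[at[1]-1:at[1]+2,at[0]-1:at[0]+2].reshape(-1,3).mean(0))
    for k in ('red','grey','disp'):
        for X in ([(26,93,170),(26,-100,170),(26,-109,182)],[(-26,93,170),(-26,-100,170),(-26,-109,182)],[(-56,-100,0),(56,-100,0),(56,100,0),(-56,100,0),(-56,-100,0)]) if k!='disp' else ([(26,-46,105),(26,36,105),(26,45,117)],[(-26,-46,105),(-26,36,105),(-26,45,117)],[(-80,-56,0),(60,-56,0),(60,48,0),(-80,48,0),(-80,-56,0)],[(-76,-22,71),(-76,22,71)]):
            q=(proj(n,W(P[k],X))-[150,130])*4+1.5
            if k=='red' and X[0][0]==26: big=big if 'big' in dir() and bign==n else cv2.resize(im[130:280,150:350],(800,600),interpolation=cv2.INTER_CUBIC); bign=n
            cv2.polylines(big,[np.int32(q)],False,(255,0,255),1)
    cv2.imwrite(f'pics/o_{n}.png',big)
E
```

```text
red [ 482.3 -245.2   -2.5] yaw deg -1.732851917751758 
 [[-1.5, -0.0], [-0.2, 0.4], [-0.2, -0.1], [-0.4, -0.3], [-1.3, 0.8], [-0.2, 2.1], [0.8, -0.5], [1.3, -0.3], [1.2, -0.8]]
grey [481.2  44.   -5.9] yaw deg -5.208893774789583 
 [[-0.0, -0.1], [-0.2, -0.1], [-0.8, 0.4], [-1.2, 0.3], [0.4, 0.0], [1.3, -1.3], [0.0, 2.8], [0.2, -0.0]]
disp [660.8 138.5  -6.1] yaw deg 9.36964842080472 
 [[-0.0, -0.9], [-1.2, -1.0], [1.4, 0.3], [-1.0, 0.0], [1.5, 0.4], [0.2, 0.6], [-0.3, 0.2]]Traceback (most recent call last):
  File "<stdin>", line 1, in <module>
  File "fit.py", line 17, in <module>
    r=least_squares(f,[600,0,0,0],x_scale=[10,10,10,.1],loss='soft_l1'); P[k]=r.x
    return func(*args, **kwargs)
    result = trf(vector_fun.fun, vector_fun.jac, x0, f0, J0, lb, ub, ftol, xtol,
                 gtol, max_nfev, x_scale, loss_function, tr_solver,
                 tr_options.copy(), verbose, callback=callback_wrapped)
    return trf_no_bounds(
        fun, jac, x0, f0, J0, ftol, xtol, gtol, max_nfev, x_scale,
        loss_function, tr_solver, tr_options, verbose, callback=callback)
    J = 
[... 767 characters left out ...]
(self.fun(x, *self.args, **self.kwargs))
                      ~~~~~~~~^^^^^^^^^^^^^^^^^^^^^^^^^^^^^^
    return np.atleast_1d(self.fun(x))
                         ~~~~~~~~^^^
    return self.f(x, *self.args, **self.kwargs)
           ~~~~~~^^^^^^^^^^^^^^^^^^^^^^^^^^^^^^
  File "fit.py", line 16, in <lambda>
    f=lambda p:np.concatenate([(proj(n,W(p,X))[0]-crop(c)) for n,c,X in L])
                                ~~~~^^^^^^^^^^
  File "h.py", line 9, in proj
    K,R,t=cam(n); p=(np.atleast_2d(X)@R.T+t)@K.T; return p[:,:2]/p[:,2:]
          ~~~^^^
  File "h.py", line 6, in cam
    c=calibration(n); f=192/np.tan(np.radians(c['fov_y'])/2)
ValueError: time passes only in moves, steps and waits
```

```bash
python3 - <<'E'
from rig import calibration
import json,numpy as np
json.dump({n:{k:np.array(v).tolist() for k,v in calibration(n).items()} for n in('top','scene')},open('cal.json','w'))
E
sed -i "s/^def cam(n):/import json\nCAL=json.load(open('cal.json'))\ndef cam(n):/; s/c=calibration(n)/c=CAL[n]/" h.py
sed -i "s/f=lambda p:np/f=lambda p:np/; s/P\[k\]=r.x$/P[k]=r.x/" fit.py
cat > ov.py <<'E'
from fit import *
def overlay(n,src,out,box=(150,130,200,150),s=4):
    x0,y0,w,h=box; im=cv2.imread(src); big=cv2.resize(im[y0:y0+h,x0:x0+w],(w*s,h*s),interpolation=cv2.INTER_CUBIC)
    for k in P:
        L=([(26,93,170),(26,-100,170),(26,-109,182)],[(-26,93,170),(-26,-100,170),(-26,-109,182)],[(-56,-100,0),(56,-100,0),(56,100,0),(-56,100,0),(-56,-100,0)]) if k!='disp' else ([(26,-46,105),(26,36,105),(26,45,117)],[(-26,-46,105),(-26,36,105),(-26,45,117)],[(-80,-56,0),(60,-56,0),(60,48,0),(-80,48,0),(-80,-56,0)],[(-76,-22,71),(-76,22,71)])
        for X in L: cv2.polylines(big,[np.int32((proj(n,W(P[k],X))-[x0,y0]+.5)*s-.5)],False,(255,0,255),1)
    cv2.imwrite(out,big)
E
python3 - <<'E'
from ov import *
print({k:v.round(3).tolist() for k,v in P.items()})
for n in('top','scene'):
    overlay(n,f'pics/{n}0.png',f'pics/o_{n}.png'); print(n)
    im=cv2.imread(f'pics/{n}0.png'); hsv=cv2.cvtColor(im,cv2.COLOR_BGR2HSV)
    for y,r in ((45,47),(-13,52),(-71,56)):
        print(y,'pred top',proj(n,W(P['red'],(0,y,145+r)))[0],'centre',proj(n,W(P['red'],(0,y,145)))[0])
    A={'top':[(281,220),(300,221),(318,220)],'scene':[(272,195),(291,197),(311,200)]}[n]
    print([hsv[a[1],a[0]].tolist() for a in A])
E
```

```text
{'red': [482.253, -245.182, -2.548, -0.03], 'grey': [481.243, 43.998, -5.874, -0.091], 'disp': [660.796, 138.477, -6.113, 0.164]}
top
45 pred top [280.8 218.2] centre [279.8 220.7]
-13 pred top [299.4 216.9] centre [297.5 219.7]
-71 pred top [318.  215.6] centre [315.2 218.7]
[[109, 161, 150], [20, 153, 197], [21, 61, 214]]
scene
45 pred top [271.8 180.6] centre [271.5 194.6]
-13 pred top [292.  181.8] centre [291.3 197.4]
-71 pred top [312.7 183.3] centre [311.5 200.3]
[[106, 171, 176], [25, 105, 242], [26, 23, 243]]
```

View pics/o_top.png

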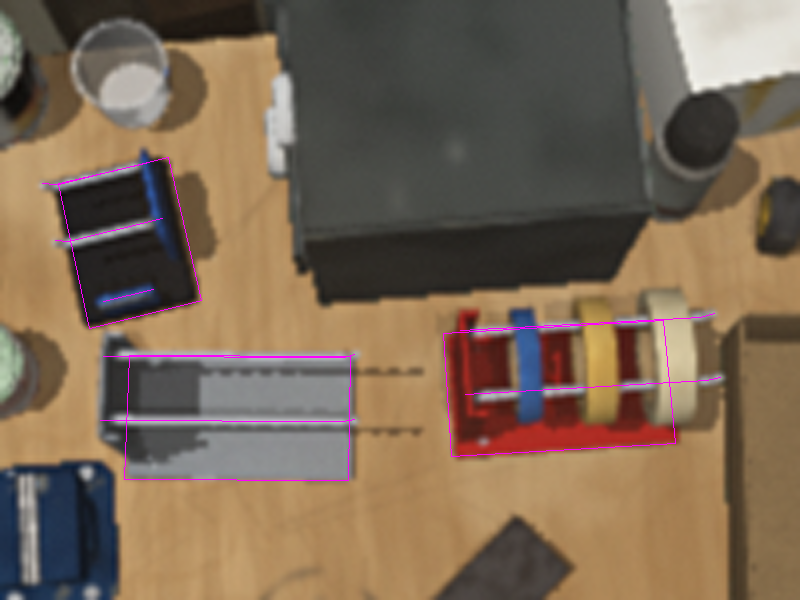

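View pics/o_scene.png

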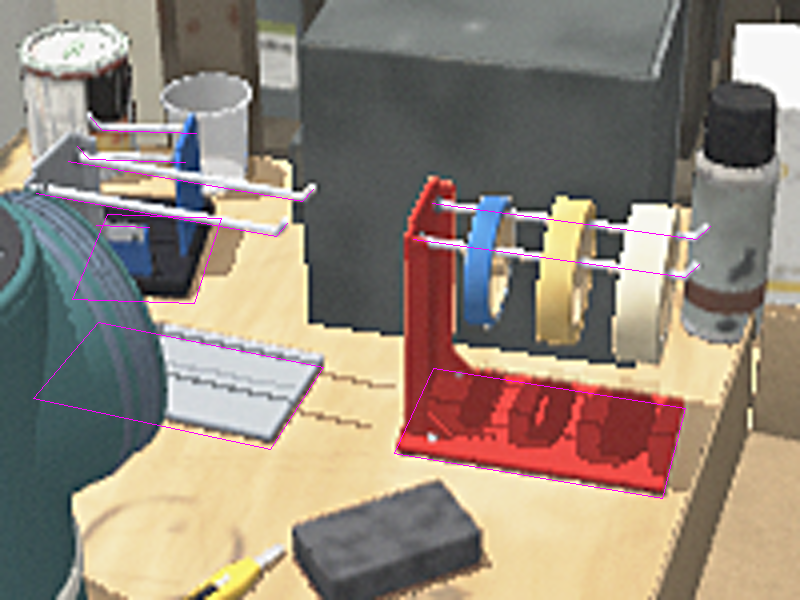

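The overlays fit the bars well, but the fitted z sinks below 0. I'll refit jointly with z = 0 and a small pixel offset per camera.

```bash
python3 - <<'E'
s=open('fit.py').read()
i=s.index("P={}")
s=s[:i].replace("('scene',(92,117),(26,45,117))","('scene',(90,116),(26,45,117)),('scene',(80,153),(-26,45,117)),('scene',(181,297),(-80,-56,0))")+'''
P={}; ks=list(T)
def f(v):
    o={'top':v[9:11],'scene':v[11:13]}
    r=[(proj(n,W([v[3*i],v[3*i+1],0,v[3*i+2]],X))[0]+o[n]-crop(c)) for i,k in enumerate(ks) for n,c,X in T[k]]
    return np.concatenate(r+[v[9:13]/0.7])
r=least_squares(f,[482,-245,-.03,481,44,-.09,661,138,.16,0,0,0,0],x_scale=[10,10,.1]*3+[1]*4,loss='soft_l1')
OFF={'top':r.x[9:11],'scene':r.x[11:13]}
for i,k in enumerate(ks): P[k]=np.array([r.x[3*i],r.x[3*i+1],0,r.x[3*i+2]])
if __name__=='__main__':
    print(P,OFF,'\\n',np.round(r.fun[:-4].reshape(-1,2),1).tolist())
    # rolls by colour: mid-pixel
    for n in ('top','scene'):
        for y,rr in ((45,47),(-13,52),(-71,56)):
            print(n,y,'pred top',proj(n,W(P['red'],(0,y,145+rr)))[0]+OFF[n],'bottom',proj(n,W(P['red'],(0,y,145-rr)))[0]+OFF[n])
        im=cv2.imread(f'pics/{n}0.png'); h=cv2.cvtColor(im,cv2.COLOR_BGR2HSV).astype(int)
        m={'blue':(abs(h[...,0]-108)<8)&(h[...,1]>110)&(h[...,2]>90),'yellow':(abs(h[...,0]-22)<5)&(h[...,1]>85)&(h[...,2]>150),'cream':(h[...,1]<75)&(h[...,2]>170)}
        B={'top':{'blue':(274,204,290,240),'yellow':(290,202,308,240),'cream':(308,200,326,240)},'scene':{'blue':(262,175,282,215),'yellow':(280,176,301,220),'cream':(301,178,322,224)}}[n]
        for k,(a,b,c,d) in B.items():
            mm=m[k][b:d,a:c].astype(np.uint8); _,l,st,ce=cv2.connectedComponentsWithStats(mm); j=1+st[1:,4].argmax()
            x,y,w,hh,ar=st[j]; ys,xs=np.where(l==j); print(n,k,'bbox',a+x,b+y,a+x+w-1,b+y+hh-1,'cent',ce[j]+[a,b])
'''
open('fit.py','w').write(s)
E
python3 fit.py
```

```text
{'red': array([ 481.7, -244.5,    0. ,   -0. ]), 'grey': array([479.9,  43.6,   0. ,  -0.1]), 'disp': array([658.8, 138.5,   0. ,   0.2])} {'top': array([ 0.4, -0.2]), 'scene': array([-0.2,  0.7])} 
 [[-1.3, -0.1], [0.1, 0.3], [0.1, -0.2], [-0.0, -0.3], [-1.8, 0.9], [-0.6, 2.3], [0.4, -0.4], [0.9, -0.3], [0.8, -0.8], [0.5, -0.0], [0.3, 0.1], [-0.4, 0.5], [-1.0, 0.2], [0.1, -0.7], [0.9, -2.0], [-0.4, 2.3], [-0.1, -0.5], [-0.0, -1.0], [-1.2, -1.1], [1.3, 0.4], [-1.0, 0.1], [1.6, 0.5], [0.1, 0.6], [-0.4, -0.2], [-1.4, -2.2], [2.7, 1.3]]
top 45 pred top [281.1 218.1] bottom [279.  222.9]
top -13 pred top [299.7 216.8] bottom [296.1 222.1]
top -71 pred top [318.3 215.5] bottom [313.  221.4]
top blue bbox 278 208 284 234 cent [281.6 221. ]
top yellow bbox 294 206 304 233 cent [299.3 219.5]
top cream bbox 313 205 323 232 cent [318.2 218.2]
scene 45 pred top [271.3 180.6] bottom [270.7 208.2]
scene -13 pred top [291.5 181.7] bottom [290.1 212.5]
scene -71 pred top [312.3 183.3] bottom [309.8 216.6]
scene blue bbox 266 179 276 210 cent [269.9 194.4]
scene yellow bbox 284 180 298 215 cent [289.3 199.2]
scene cream bbox 301 181 318 216 cent [309.8 196.3]
```

```bash
cat > plan.py <<'E'
import numpy as np,sys,json
from scipy.spatial.transform import Rotation as Ro
from rig import read_state
Z=dict(red=(481.7,-244.5,0),grey=(479.9,43.6,0),disp=(658.8,138.5,0)); 
import fit; P=fit.P
def at(k,x,y,z):  # stand frame -> (world xyz, yaw deg)
    p=fit.W(P[k],(x,y,z))[0]; return (*p,np.degrees(P[k][3]))
def rows(*wps):
    s=read_state(); p0=np.array(s['position']); R0=np.array(s['tool_rot'])
    for w in wps:
        a=np.radians(w[3]); y=np.array([-np.sin(a),np.cos(a),0]); z=np.array([0,0,-1.]); R=np.c_[np.cross(y,z),y,z]
        rv=Ro.from_matrix(R0.T@R).as_rotvec(degrees=True); d=R0.T@(np.array(w[:3])-p0)
        print(np.round(w,1).tolist(),'->',np.round(rv,1).tolist(),np.round(d,1).tolist())
E
python3 - <<'E'
from plan import *
print(np.degrees([P[k][3] for k in P]),[P[k][:2] for k in P])
rows((560,200,380,-1.8),(480,-315,330,-1.8),at('red',0,-71,260),at('red',0,-71,187))
import fit
print('aero',fit.onz('top',(320,167),190),'tin',fit.onz('top',(147,223),78),'tm',fit.onz('top',(343,185),55))
E
```

```text
[-1.8 -5.5  9. ] [array([ 481.7, -244.5]), array([479.9,  43.6]), array([658.8, 138.5])]
[560.0, 200.0, 380.0, -1.8] -> [-0.0, -0.0, -25.0] [-409.6, -269.0, -166.1]
[480.0, -315.0, 330.0, -1.8] -> [-0.0, -0.0, -25.0] [-570.5, -764.7, -116.1]
[479.6, -315.5, 260.0, -1.8] -> [-0.0, -0.0, -25.0] [-570.3, -765.3, -46.1]
[479.6, -315.5, 187.0, -1.8] -> [-0.0, -0.0, -25.0] [-570.3, -765.3, 26.9]
aero [ 639.6 -343.8  190. ] tin [525.1 245.3  78. ] tm [ 605.4 -444.    55. ]
```

```bash
python3 -m pendant '[[[0,0,-10,-150,-80,-160,45],[0,0,-25,-410,-270,-166,45],[0,0,-25,-410,-270,-166,45],[0,0,-25,-410,-270,-166,45],[0,0,-25,-410,-270,-166,45],[0,0,-25,-410,-270,-166,45],[0,0,-25,-410,-270,-166,45],[0,0,-25,-570,-765,-116,45],[0,0,-25,-570,-765,-116,45],[0,0,-25,-570,-765,-116,45],[0,0,-25,-570,-765,-116,45],[0,0,-25,-570,-765,-116,45],[0,0,-25,-570,-765,-116,45],[0,0,-25,-570,-765,-116,45],[0,0,-25,-570,-765,-116,45],[0,0,-25,-570,-765,-116,45],[0,0,-25,-570,-765,-116,45],[0,0,-25,-570,-765,-116,45],[0,0,-25,-570,-765,-116,45],[0,0,-25,-570,-765,-116,45]]]' 30
python3 - <<'E'
from plan import *
s=read_state(); print(s['position'],s['opening'],s['joint_pos'])
rows(at('red',0,-71,230),at('red',0,-71,188))
E
```

```text
time_s: 3.5
position: [479.6, -314.1, 330.1]
tool_rot: [[-1.0, 0.03, 0.0], [0.03, 1.0, -0.0], [-0.0, -0.0, -1.0]]
force: [-0.2, 0.4, 0.2]
opening: 45.0
finger_force: 0.0
[ 479.6 -314.1  330.1] 45.03552615852623 [-0.6  0.1  1.9  0.   1.2 -2.2]
[479.6, -315.5, 230.0, -1.8] -> [-0.0, 0.0, 0.0] [0.1, -1.3, 100.1]
[479.6, -315.5, 188.0, -1.8] -> [-0.0, 0.0, 0.0] [0.1, -1.3, 142.1]
```

```bash
python3 -m pendant '[[[0,0,0,0,-1,50,45],[0,0,0,0,-1,100,45],[0,0,0,0,-1,100,45],[0,0,0,0,-1,100,45]]]'
python3 - <<'E'
from h import *
a=snap('scene','s2');b=snap('top','t2')
A=cv2.resize(a[155:225,255:345],(800,600)[::1],interpolation=cv2.INTER_CUBIC)[:,:,::-1]; A=cv2.resize(A,(400,311)); B=cv2.resize(b[190:250,265:342],(400,311),interpolation=cv2.INTER_CUBIC)[:,:,::-1]
cv2.imwrite('pics/m2.png',np.hstack([A,B]))
s=read_state();print(s['position'],[proj(n,s['position'])[0] for n in('scene','top')])
E
```

```text
time_s: 4.0
position: [480.4, -316.2, 231.9]
tool_rot: [[-1.0, 0.031, 0.001], [0.031, 1.0, -0.001], [-0.001, -0.001, -1.0]]
force: [0.4, -0.4, 0.8]
opening: 45.2
finger_force: 0.0
[ 480.58528766 -316.54605182  232.38299319] [array([313.64694691, 172.5246723 ]), array([319.87785441, 213.4984653 ])]
```

View pics/m2.png

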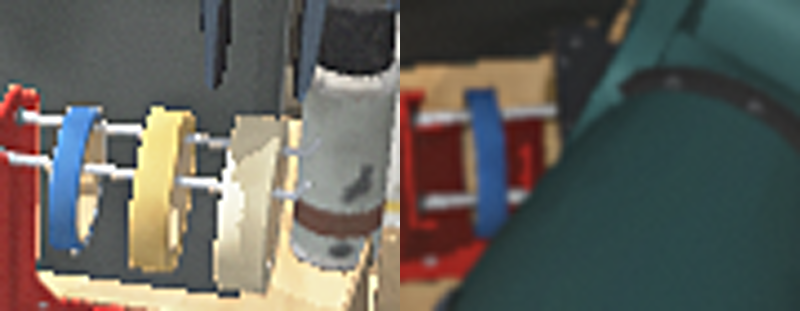

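The scene crop shows the two fingers straddling the cream roll, with their midpoint at about col 313 and the roll at about 313. I'll descend and grip.

```bash
python3 -m pendant '[[[0,0,0,0,1,30,45],[0,0,0,0,1,43,45],[0,0,0,0,1,43,45],[0,0,0,0,1,43,45],[0,0,0,0,1,43,20],[0,0,0,0,1,43,20],[0,0,0,0,1,43,20],[0,0,0,0,1,43,20],[0,0,0,0,1,43,20],[0,0,0,0,1,43,20]]]' 30
```

```text
time_s: 5.35
position: [479.8, -315.3, 187.4]
tool_rot: [[-1.0, 0.031, 0.001], [0.031, 1.0, -0.0], [-0.001, -0.0, -1.0]]
force: [-0.2, -0.3, 5.9]
opening: 29.6
finger_force: 30.0
```

```bash
python3 -m pendant '[[[0,0,0,0,0,-15,20],[0,0,0,0,0,-31,20],[0,0,0,0,0,-31,20],[0,0,0,0,-15,-31,20],[0,0,0,0,-35,-31,20],[0,0,0,0,-55,-31,20],[0,0,0,0,-72,-31,20],[0,0,0,0,-72,-31,20],[0,0,0,0,-72,-60,20],[0,0,0,0,-72,-110,20],[0,0,0,0,-72,-140,20],[0,0,0,0,-72,-140,20]]]'
python3 - <<'E'
from plan import *
g=2
rows(at('grey',0,-145,330),at('grey',0,-145,187+33),at('grey',0,35,187+33),at('grey',0,35,187))
E
```

```text
time_s: 6.85
position: [478.0, -387.3, 329.3]
tool_rot: [[-1.0, 0.031, 0.003], [0.031, 1.0, -0.002], [-0.003, -0.002, -1.0]]
force: [0.3, 0.1, -1.7]
opening: 29.8
finger_force: 30.0
[466.2, -100.8, 330.0, -5.5] -> [-0.1, 0.2, 3.7] [20.8, 286.0, -1.5]
[466.2, -100.8, 220.0, -5.5] -> [-0.1, 0.2, 3.7] [21.1, 286.3, 108.5]
[483.3, 78.4, 220.0, -5.5] -> [-0.1, 0.2, 3.7] [9.6, 465.9, 108.1]
[483.3, 78.4, 187.0, -5.5] -> [-0.1, 0.2, 3.7] [9.7, 466.0, 141.1]
```

```bash
python3 -m pendant '[[[0,0,1,5,40,0,20],[0,0,2,10,100,0,20],[0,0,3.7,15,160,0,20],[0,0,3.7,20,220,0,20],[0,0,3.7,21,270,0,20],[0,0,3.7,21,286,0,20],[0,0,3.7,21,286,0,20],[0,0,3.7,21,286,0,20],[0,0,3.7,21,286,40,20],[0,0,3.7,21,286,80,20],[0,0,3.7,21,286,107,20],[0,0,3.7,21,286,107,20],[0,0,3.7,21,286,107,20]]]'
python3 - <<'E'
from h import *
from ov import overlay
snap('scene','s3');overlay('scene','pics/s3.png','pics/o3.png')
snap('top','t3')
from plan import *
rows(at('grey',0,35,187+33),at('grey',0,35,187.5))
E
```

```text
time_s: 8.48
position: [465.8, -101.2, 220.9]
tool_rot: [[-0.995, 0.097, 0.001], [0.097, 0.995, -0.0], [-0.001, -0.0, -1.0]]
force: [0.7, 1.0, -1.5]
opening: 30.1
finger_force: 30.0
[483.3, 78.4, 220.0, -5.5] -> [-0.0, 0.1, -0.1] [0.1, 180.3, 1.2]
[483.3, 78.4, 187.5, -5.5] -> [-0.0, 0.1, -0.1] [0.1, 180.3, 33.7]
```

View pics/o3.png

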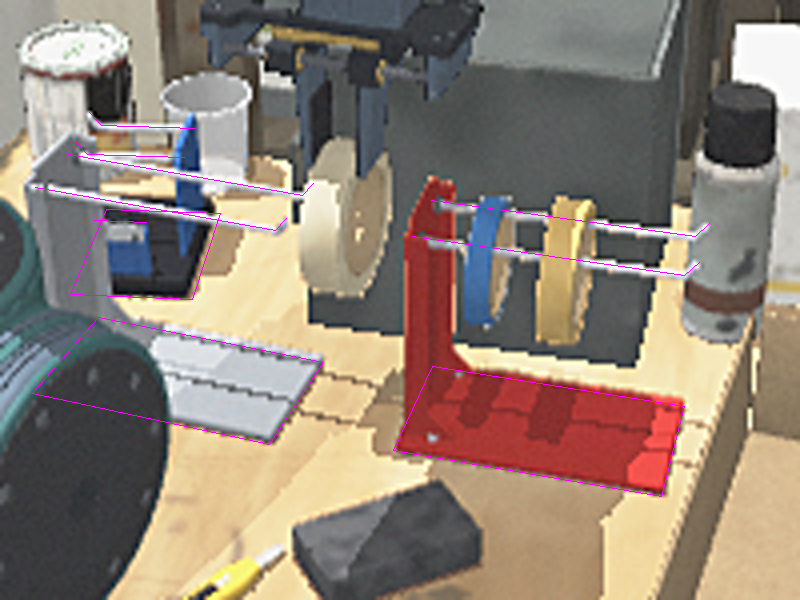

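The cream roll is lined up: its centre is at about (345,217) in the crop, and the grey bars' midline extends to about (345,217). I'll slide it on and hang it.

```bash
python3 -m pendant '[[[0,0,0,0,20,1,20],[0,0,0,0,45,1,20],[0,0,0,0,70,1,20],[0,0,0,0,100,1,20],[0,0,0,0,130,1,20],[0,0,0,0,160,1,20],[0,0,0,0,180,1,20],[0,0,0,0,180,1,20],[0,0,0,0,180,15,20],[0,0,0,0,180,25,20],[0,0,0,0,180,32,20],[0,0,0,0,180,32,20]]]'
```

```text
time_s: 10.07
position: [483.1, 78.3, 187.7]
tool_rot: [[-0.995, 0.096, 0.001], [0.096, 0.995, -0.0], [-0.001, -0.0, -1.0]]
force: [5.0, -0.7, -2.1]
opening: 29.6
finger_force: 30.0
```

```bash
python3 -m pendant '[[[0,0,0,0,0,1.5,20],[0,0,0,0,0,1.5,20]]]'
python3 - <<'E'
from h import *
from ov import overlay
snap('scene','s4');overlay('scene','pics/s4.png','pics/o4.png')
E
```

```text
time_s: 10.32
position: [483.3, 78.5, 187.1]
tool_rot: [[-0.995, 0.096, 0.002], [0.096, 0.995, -0.0], [-0.002, -0.0, -1.0]]
force: [3.2, -2.1, 5.0]
opening: 29.7
finger_force: 30.0
```

View pics/o4.png

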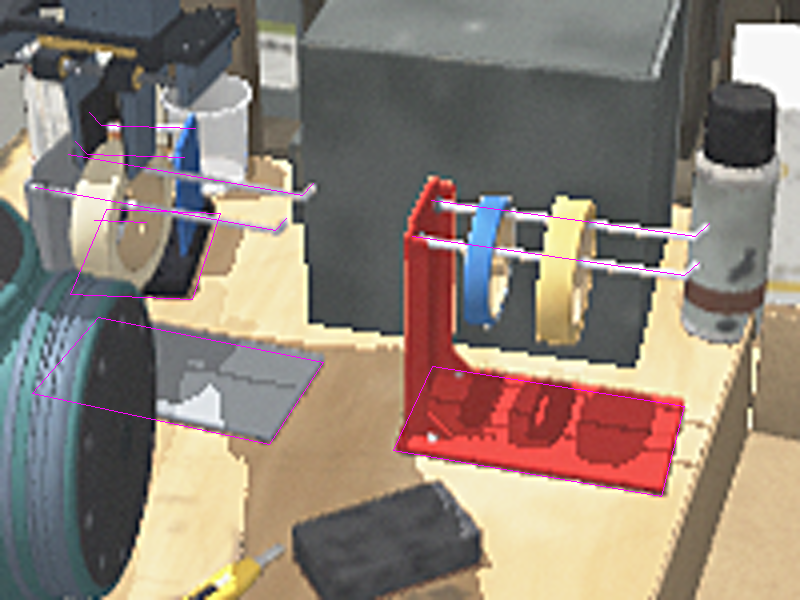

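Both bars run through the top of the hole and the roll is seated (force now upwards). Releasing.

```bash
python3 -m pendant '[[[0,0,0,0,0,0,42],[0,0,0,0,0,0,42],[0,0,0,0,0,0,42],[0,0,0,0,0,-20,42],[0,0,0,0,0,-60,42],[0,0,0,0,0,-90,40],[0,0,0,0,0,-90,40]]]'
python3 - <<'E'
from plan import *
rows(at('red',0,-13,277),at('red',0,-13,184))
E
```

```text
time_s: 11.25
position: [483.4, 78.9, 278.4]
tool_rot: [[-0.995, 0.096, 0.003], [0.096, 0.995, 0.0], [-0.003, 0.001, -1.0]]
force: [0.6, -0.0, -0.4]
opening: 39.8
finger_force: 0.0
[481.3, -257.5, 277.0, -1.8] -> [0.0, 0.2, -3.7] [-30.1, -335.0, 1.3]
[481.3, -257.5, 184.0, -1.8] -> [0.0, 0.2, -3.7] [-29.8, -335.1, 94.3]
```

```bash
python3 -m pendant '[[[0,0,-1,-5,-50,0,40],[0,0,-2,-10,-110,0,40],[0,0,-3.7,-15,-170,0,40],[0,0,-3.7,-20,-230,0,40],[0,0,-3.7,-26,-290,0,40],[0,0,-3.7,-30,-335,1,38],[0,0,-3.7,-30,-335,1,38],[0,0,-3.7,-30,-335,1,38],[0,0,-3.7,-30,-335,40,38],[0,0,-3.7,-30,-335,75,38],[0,0,-3.7,-30,-335,94,38],[0,0,-3.7,-30,-335,94,38],[0,0,-3.7,-30,-335,94,38]]]'
python3 - <<'E'
from plan import *
rows(at('red',0,-13,184))
from h import *
a=snap('scene','s5'); cv2.imwrite('pics/m5.png',cv2.resize(a[155:225,255:345],(720,560),interpolation=cv2.INTER_CUBIC)[:,:,::-1])
E
```

```text
time_s: 12.88
position: [480.9, -257.7, 183.6]
tool_rot: [[-1.0, 0.031, 0.001], [0.031, 1.0, -0.001], [-0.001, -0.001, -1.0]]
force: [0.7, -0.3, 0.3]
opening: 38.4
finger_force: 0.0
[481.3, -257.5, 184.0, -1.8] -> [-0.0, 0.1, -0.0] [-0.5, 0.2, -0.4]
```

View pics/m5.png

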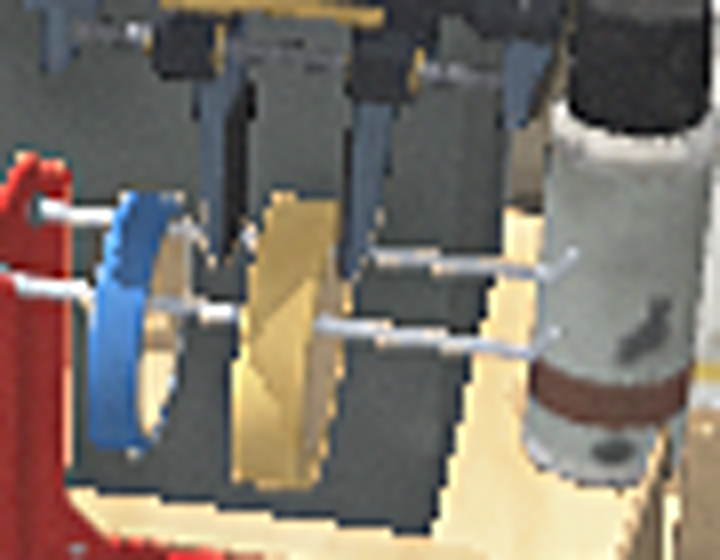

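The fingers straddle the yellow roll (middle at about (292,260) in the crop). Gripping, raising and sliding it off.

```bash
python3 -m pendant '[[[0,0,0,0,0,0,15],[0,0,0,0,0,0,15],[0,0,0,0,0,0,15],[0,0,0,0,0,0,15],[0,0,0,0,0,0,15],[0,0,0,0,0,-15,15],[0,0,0,0,0,-31,15],[0,0,0,0,0,-31,15],[0,0,0,0,-20,-31,15],[0,0,0,0,-45,-31,15],[0,0,0,0,-75,-31,15],[0,0,0,0,-100,-31,15],[0,0,0,0,-124,-31,15],[0,0,0,0,-124,-31,15],[0,0,0,0,-124,-60,15],[0,0,0,0,-124,-110,15],[0,0,0,0,-124,-140,15],[0,0,0,0,-124,-140,15]]]' 30
python3 - <<'E'
from plan import *
rows(at('grey',0,-145,325),at('grey',0,-145,184+33))
E
```

```text
time_s: 15.18
position: [477.1, -381.9, 324.7]
tool_rot: [[-1.0, 0.031, 0.003], [0.031, 1.0, -0.002], [-0.003, -0.002, -1.0]]
force: [-0.6, 0.5, -1.8]
opening: 23.5
finger_force: 30.0
[466.2, -100.8, 325.0, -5.5] -> [-0.1, 0.2, 3.7] [19.7, 280.6, -1.0]
[466.2, -100.8, 217.0, -5.5] -> [-0.1, 0.2, 3.7] [20.0, 280.9, 107.0]
```

```bash
python3 -m pendant '[[[0,0,1,5,40,0,15],[0,0,2,10,100,0,15],[0,0,3.7,15,160,0,15],[0,0,3.7,20,220,0,15],[0,0,3.7,20,265,0,15],[0,0,3.7,20,281,0,15],[0,0,3.7,20,281,0,15],[0,0,3.7,20,281,40,15],[0,0,3.7,20,281,80,15],[0,0,3.7,20,281,107,15],[0,0,3.7,20,281,107,15],[0,0,3.7,20,281,107,15],[0,0,3.7,19,300,107,15],[0,0,3.7,17,325,107,15],[0,0,3.7,15,350,107,15],[0,0,3.7,14,375,107,15],[0,0,3.7,13,391,107,15],[0,0,3.7,13,391,107,15],[0,0,3.7,13,391,125,15],[0,0,3.7,13,391,135,15]]]'
python3 - <<'E'
from plan import *
rows(at('grey',0,-35,184))
E
```

```text
time_s: 17.68
position: [475.5, 9.0, 187.0]
tool_rot: [[-0.995, 0.096, -0.0], [0.096, 0.995, -0.0], [0.0, -0.0, -1.0]]
force: [-0.6, -0.1, -1.3]
opening: 23.4
finger_force: 30.0
[476.6, 8.7, 184.0, -5.5] -> [-0.0, -0.0, -0.1] [-1.1, -0.2, 3.0]
```

```bash
python3 -m pendant '[[[0,0,0,-1,0,4,15],[0,0,0,-1,0,4,15],[0,0,0,-1,0,4,15]]]'
python3 - <<'E'
from h import *
a=snap('scene','s6'); cv2.imwrite('pics/m6.png',cv2.resize(a[140:230,150:270],(720,540),interpolation=cv2.INTER_CUBIC)[:,:,::-1])
E
```

```text
time_s: 18.05
position: [476.7, 9.4, 183.7]
tool_rot: [[-0.995, 0.096, 0.0], [0.096, 0.995, 0.0], [-0.0, 0.0, -1.0]]
force: [-0.3, -0.0, -1.1]
opening: 23.6
finger_force: 30.0
```

View pics/m6.png

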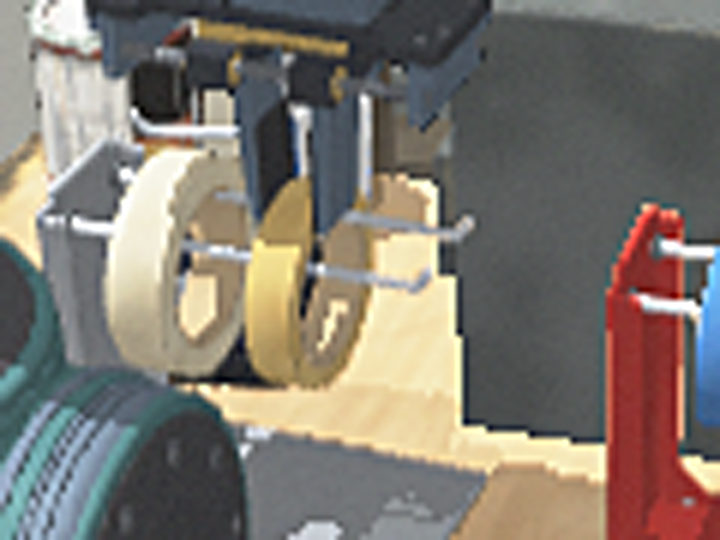

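Cream and yellow are both threaded on the grey bars. I'll lower the last bit, release and go up.

```bash
python3 -m pendant '[[[0,0,0,0,0,1.5,15],[0,0,0,0,0,1.5,15],[0,0,0,0,0,1.5,38],[0,0,0,0,0,1.5,38],[0,0,0,0,0,1.5,38],[0,0,0,0,0,-20,38],[0,0,0,0,0,-60,38],[0,0,0,0,0,-93,34],[0,0,0,0,0,-93,34]]]'
python3 - <<'E'
from plan import *
rows(at('red',0,45,277),at('red',0,45,179))
E
```

```text
time_s: 19.23
position: [477.8, 9.5, 278.7]
tool_rot: [[-0.995, 0.096, 0.004], [0.096, 0.995, -0.0], [-0.004, 0.0, -1.0]]
force: [0.8, 0.4, 0.0]
opening: 33.8
finger_force: 0.0
[483.1, -199.5, 277.0, -1.8] -> [0.0, 0.2, -3.7] [-25.3, -207.6, 1.8]
[483.1, -199.5, 179.0, -1.8] -> [0.0, 0.2, -3.7] [-24.9, -207.6, 99.8]
```

```bash
python3 -m pendant '[[[0,0,-1,-5,-50,0,34],[0,0,-2,-10,-100,0,34],[0,0,-3.7,-18,-160,0,34],[0,0,-3.7,-25,-208,1,34],[0,0,-3.7,-25,-208,1,34],[0,0,-3.7,-25,-208,1,34],[0,0,-3.7,-25,-208,40,34],[0,0,-3.7,-25,-208,75,34],[0,0,-3.7,-25,-208,99,34],[0,0,-3.7,-25,-208,99,34],[0,0,-3.7,-25,-208,99,34],[0,0,-3.7,-25,-208,99,10],[0,0,-3.7,-25,-208,99,10],[0,0,-3.7,-25,-208,99,10],[0,0,-3.7,-25,-208,99,10],[0,0,-3.7,-25,-208,99,10]]]' 30
python3 - <<'E'
from plan import *
rows(at('red',0,45,179))
E
```

```text
time_s: 21.22
position: [482.1, -200.1, 178.1]
tool_rot: [[-1.0, 0.032, 0.001], [0.032, 1.0, -0.0], [-0.001, -0.0, -1.0]]
force: [0.6, 1.1, 6.6]
opening: 17.5
finger_force: 30.0
[483.1, -199.5, 179.0, -1.8] -> [-0.0, 0.1, -0.1] [-1.0, 0.6, -0.9]
```

```bash
python3 -m pendant '[[[0,0,0,0,0,-15,10],[0,0,0,0,0,-31,10],[0,0,0,0,0,-31,10],[0,0,0,0,-20,-31,10],[0,0,0,0,-50,-31,10],[0,0,0,0,-80,-31,10],[0,0,0,0,-110,-31,10],[0,0,0,0,-140,-31,10],[0,0,0,0,-165,-31,10],[0,0,0,0,-180,-31,10],[0,0,0,0,-180,-31,10],[0,0,0,0,-180,-60,10],[0,0,0,0,-180,-110,10],[0,0,0,0,-180,-150,10],[0,0,0,0,-180,-150,10]]]'
python3 - <<'E'
from plan import *
rows((475,-100,328,4),(500,190,328,9),at('disp',0,85,328),at('disp',0,85,114+31),at('disp',0,0,114+31),at('disp',0,0,114))
E
```

```text
time_s: 23.1
position: [477.0, -379.8, 330.8]
tool_rot: [[-1.0, 0.031, 0.004], [0.031, 1.0, -0.003], [-0.004, -0.003, -1.0]]
force: [1.1, -0.2, -1.3]
opening: 17.2
finger_force: 30.0
[475, -100, 328, 4] -> [-0.2, 0.2, -5.8] [10.6, 279.7, 1.9]
[500, 190, 328, 9] -> [-0.2, 0.2, -10.8] [-5.5, 570.3, 1.0]
[645.5, 222.5, 328.0, 9.0] -> [-0.2, 0.2, -10.7] [-149.9, 607.2, 1.5]
[645.5, 222.5, 145.0, 9.0] -> [-0.2, 0.2, -10.7] [-149.2, 607.8, 184.5]
[658.8, 138.5, 145.0, 9.0] -> [-0.2, 0.2, -10.7] [-165.0, 524.3, 184.8]
[658.8, 138.5, 114.0, 9.0] -> [-0.2, 0.2, -10.7] [-164.9, 524.4, 215.8]
```

```bash
python3 -m pendant '[[[0,0,0,3,40,0,10],[0,0,-2,5,100,0,10],[0,0,-4,8,160,0,10],[0,0,-6,10,220,0,10],[0,0,-8,10,280,0,10],[0,0,-10,5,340,0,10],[0,0,-10.7,3,400,0,10],[0,0,-10.7,0,460,0,10],[0,0,-10.7,-3,520,0,10],[0,0,-10.7,-6,570,0,10],[0,0,-10.7,-50,590,0,10],[0,0,-10.7,-100,607,0,10],[0,0,-10.7,-150,607,0,10],[0,0,-10.7,-150,607,0,10],[0,0,-10.7,-150,607,0,10],[0,0,-10.7,-150,607,60,10],[0,0,-10.7,-150,607,120,10],[0,0,-10.7,-150,607,170,10],[0,0,-10.7,-150,607,184,10],[0,0,-10.7,-150,607,184,10]]]'
python3 - <<'E'
from plan import *
rows(at('disp',0,85,145),at('disp',0,0,145),at('disp',0,0,114))
from h import *
a=snap('scene','s7'); b=snap('top','t7'); A=cv2.resize(a[140:230,150:250],(400,360),interpolation=cv2.INTER_CUBIC);B=cv2.resize(b[150:240,130:230],(400,360),interpolation=cv2.INTER_CUBIC)
cv2.imwrite('pics/m7.png',np.hstack([A,B])[:,:,::-1])
E
```

```text
time_s: 25.6
position: [644.6, 222.4, 144.0]
tool_rot: [[-0.988, -0.155, -0.0], [-0.155, 0.988, -0.0], [0.0, 0.0, -1.0]]
force: [0.3, -0.4, -0.4]
opening: 17.7
finger_force: 30.0
[645.5, 222.5, 145.0, 9.0] -> [0.0, -0.0, -0.1] [-1.0, -0.0, -1.0]
[658.8, 138.5, 145.0, 9.0] -> [0.0, -0.0, -0.1] [-1.1, -85.0, -1.0]
[658.8, 138.5, 114.0, 9.0] -> [0.0, -0.0, -0.1] [-1.1, -85.0, 30.0]
```

View pics/m7.png

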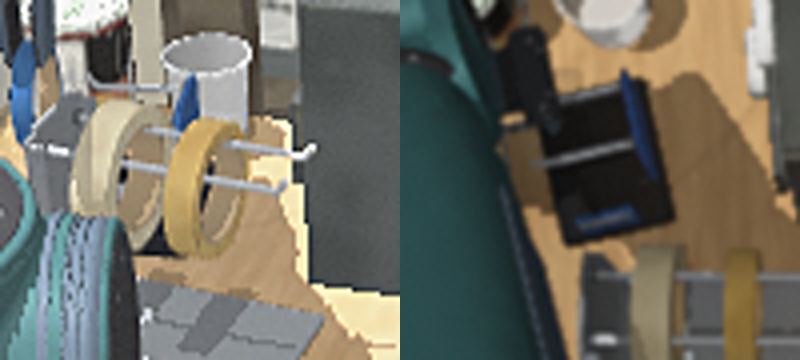

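The top crop shows the dispenser bars free with the gripper lined up at their tips. The blue roll hangs just beyond them. I'll slide it in stages and watch the force.

```bash
python3 -m pendant '[[[0,0,0,0,-10,-2,10],[0,0,0,0,-25,-2,10],[0,0,0,0,-40,-2,10],[0,0,0,0,-45,-2,10],[0,0,0,0,-45,-2,10]]]'; python3 -m pendant '[[[0,0,0,0,-15,0,10],[0,0,0,0,-30,0,10],[0,0,0,0,-40,0,10],[0,0,0,0,-40,0,10],[0,0,0,0,-40,0,10]]]';  python3 - <<'E'
from plan import *
rows(at('disp',0,0,114))
from h import *
a=snap('scene','s8'); b=snap('top','t8'); A=cv2.resize(a[140:230,150:250],(400,360),interpolation=cv2.INTER_CUBIC);B=cv2.resize(b[150:240,130:230],(400,360),interpolation=cv2.INTER_CUBIC)
cv2.imwrite('pics/m8.png',np.hstack([A,B])[:,:,::-1])
E
```

```text
time_s: 26.32
position: [651.9, 177.2, 145.4]
tool_rot: [[-0.988, -0.154, -0.0], [-0.154, 0.988, 0.0], [0.0, 0.0, -1.0]]
force: [-0.3, 0.1, -0.9]
opening: 17.3
finger_force: 30.0
time_s: 26.95
position: [658.0, 138.2, 145.4]
tool_rot: [[-0.988, -0.155, -0.0], [-0.155, 0.988, 0.0], [0.0, 0.0, -1.0]]
force: [-0.4, 0.6, -0.9]
opening: 17.6
finger_force: 30.0
[658.8, 138.5, 114.0, 9.0] -> [0.0, -0.0, -0.1] [-0.8, 0.2, 31.4]
```

View pics/m8.png

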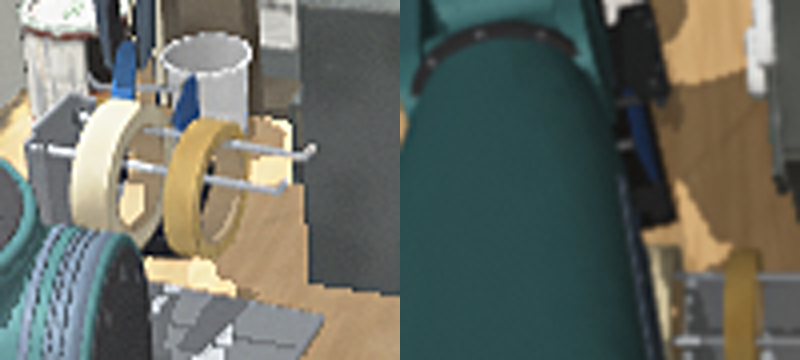

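The blue roll is over the dispenser, and the bar is visible at about (150,88) passing it. There was no contact force. Lowering.

```bash
python3 -m pendant '[[[0,0,0,0,0,12,10],[0,0,0,0,0,22,10],[0,0,0,0,0,30,10],[0,0,0,0,0,30,10],[0,0,0,0,0,30,10]]]'; python3 -m pendant '[[[0,0,0,0,0,2,10],[0,0,0,0,0,2,10]]]'
```

```text
time_s: 27.68
position: [657.9, 138.2, 115.4]
tool_rot: [[-0.988, -0.155, -0.0], [-0.155, 0.988, -0.0], [0.0, -0.0, -1.0]]
force: [-0.8, -0.1, -0.3]
opening: 17.8
finger_force: 30.0
time_s: 27.92
position: [658.3, 138.2, 113.6]
tool_rot: [[-0.988, -0.155, 0.001], [-0.155, 0.988, 0.0], [-0.001, -0.0, -1.0]]
force: [1.2, 0.9, -0.9]
opening: 17.2
finger_force: 30.0
```

```bash
python3 -m pendant '[[[0,0,0,0,0,1,10],[0,0,0,0,0,1,10],[0,0,0,0,0,1,10]]]'; python3 -m pendant '[[[0,0,0,0,0,0,32],[0,0,0,0,0,0,32],[0,0,0,0,0,0,32],[0,0,0,0,0,-20,36],[0,0,0,0,0,-60,38],[0,0,0,0,0,-120,38],[0,0,0,0,0,-170,38],[0,0,0,0,0,-170,38],[0,0,0,0,0,-170,38]]]';  python3 - <<'E'
from plan import *
rows((480,140,280,0),at('grey',0,-35,280),at('grey',0,-35,184))
from h import *
a=snap('scene','s9'); A=cv2.resize(a[140:230,150:250],(600,540),interpolation=cv2.INTER_CUBIC)
cv2.imwrite('pics/m9.png',A[:,:,::-1])
for o in ('blue_roll','yellow_roll','cream_roll'): print(o,[(np.round(d['at'],1),round(d['confidence'],2)) for d in find_in('scene',o)[:2]])
print(proj('scene',at('disp',0,0,79)[:3]),proj('scene',at('disp',0,0,125)[:3]))
E
```

```text
time_s: 28.3
position: [658.5, 138.2, 113.1]
tool_rot: [[-0.988, -0.155, 0.001], [-0.155, 0.988, 0.0], [-0.001, -0.0, -1.0]]
force: [0.2, 0.4, 5.6]
opening: 17.8
finger_force: 30.0
time_s: 29.42
position: [657.8, 138.1, 282.8]
tool_rot: [[-0.988, -0.155, 0.0], [-0.155, 0.988, 0.0], [-0.0, -0.0, -1.0]]
force: [-0.3, 0.0, -0.1]
opening: 37.9
finger_force: 0.0
[480, 140, 280, 0] -> [0.0, 0.0, 8.9] [175.3, 29.4, 2.8]
[476.6, 8.7, 280.0, -5.5] -> [0.0, 0.0, 14.4] [199.0, -99.8, 2.8]
[476.6, 8.7, 184.0, -5.5] -> [0.0, 0.0, 14.4] [199.0, -99.8, 98.8]
blue_roll []
yellow_roll [(array([200.5, 186.5]), 0.86)]
cream_roll [(array([180.5, 182.7]), 0.98), (array([198. , 184.5]), 0.42)]
[[184.3 171.6]] [[183.2 159.6]]
```

View pics/m9.png

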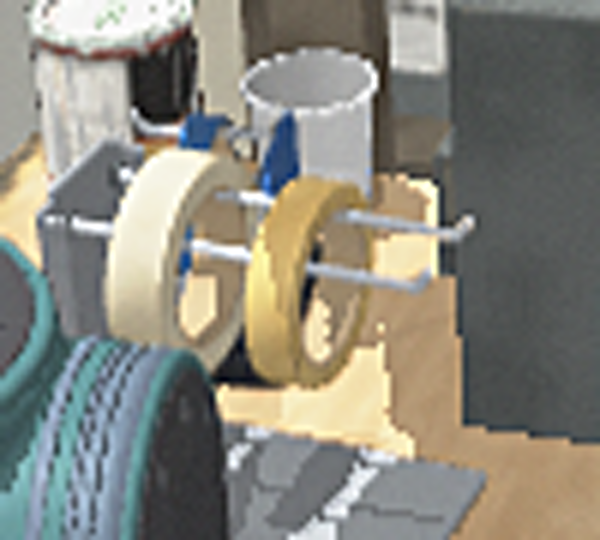

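The blue roll hangs on the dispenser: its top at about (185,160) in the image matches the prediction of (183,160). Now for the yellow roll.

```bash
python3 -m pendant '[[[0,0,4,50,0,0,38],[0,0,8,100,-20,0,38],[0,0,12,150,-60,0,38],[0,0,14.4,190,-95,2,38],[0,0,14.4,199,-100,2,38],[0,0,14.4,199,-100,2,38],[0,0,14.4,199,-100,2,38],[0,0,14.4,199,-100,40,38],[0,0,14.4,199,-100,80,38],[0,0,14.4,199,-100,99,38],[0,0,14.4,199,-100,99,38],[0,0,14.4,199,-100,99,38],[0,0,14.4,199,-100,99,15],[0,0,14.4,199,-100,99,15],[0,0,14.4,199,-100,99,15],[0,0,14.4,199,-100,99,15],[0,0,14.4,199,-100,99,15]]]' 30
```

```text
time_s: 31.75
position: [477.5, 8.6, 184.2]
tool_rot: [[-0.995, 0.096, 0.001], [0.096, 0.995, 0.0], [-0.001, 0.0, -1.0]]
force: [-1.1, -0.5, 6.3]
opening: 23.6
finger_force: 30.0
```

Run:
```python
from h import *
snap('top','t10')
im=cv2.imread('pics/t10.png'); h=cv2.cvtColor(im,cv2.COLOR_BGR2HSV).astype(int)
m=((abs(h[...,0]-108)<10)&(h[...,1]>90)&(h[...,2]>70)).astype(np.uint8); m[:,:150]=0;m[:170];m[240:]=0
_,l,st,ce=cv2.connectedComponentsWithStats(m)
for j in range(1,len(st)):
    if st[j,4]>8 and st[j,0]<215: print(st[j],ce[j])
from plan import *
for X in ((0,0,125),(0,0,79),(47,0,79),(-47,0,79),(-76,0,71)): print(X,proj('top',at('disp',*X)[:3]))
cv2.imwrite('pics/m10.png',cv2.resize(im[155:225,140:230],(720,560),interpolation=cv2.INTER_CUBIC))
```

```text
[185 169   7  22  62] [187.80645161 179.01612903]
[171 170  11  26 143] [175.16783217 182.84615385]
[174 203   6   4  16] [176.4375 204.1875]
(0, 0, 125) [[174.1 179. ]]
(0, 0, 79) [[176.4 182.4]]
(47, 0, 79) [[173.7 169.8]]
(-47, 0, 79) [[179.2 195.2]]
(-76, 0, 71) [[181.3 203.7]]
```

View pics/m10.png

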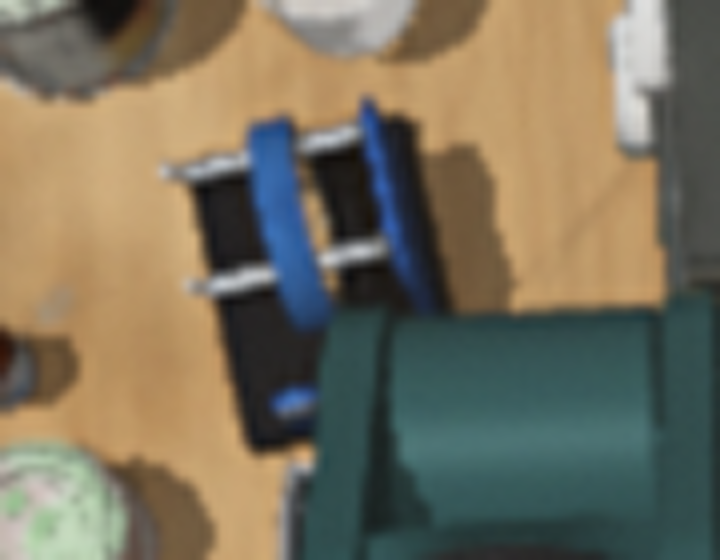

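The blue roll sits in line with the blade (seen 175,183; expected about 175,181). Next, yellow off the grey stand.

```bash
python3 -m pendant '[[[0,0,0,0,0,-15,15],[0,0,0,0,0,-31,15],[0,0,0,0,0,-31,15],[0,0,0,0,-20,-31,15],[0,0,0,0,-45,-31,15],[0,0,0,0,-75,-31,15],[0,0,0,0,-100,-31,15],[0,0,0,0,-108,-31,15],[0,0,0,0,-108,-31,15],[0,0,0,0,-108,-60,15],[0,0,0,0,-108,-110,15],[0,0,0,0,-108,-141,15],[0,0,0,0,-108,-141,15]]]'
python3 - <<'E'
from plan import *
rows(at('red',0,-138,325),at('red',0,-138,215),at('red',0,-13,215),at('red',0,-13,185))
E
```

```text
time_s: 33.42
position: [467.6, -98.3, 326.5]
tool_rot: [[-0.995, 0.095, 0.004], [0.095, 0.995, -0.001], [-0.004, -0.001, -1.0]]
force: [0.5, 0.9, -1.5]
opening: 23.9
finger_force: 30.0
[477.5, -382.5, 325.0, -1.8] -> [-0.0, 0.2, -3.7] [-36.8, -281.9, 1.8]
[477.5, -382.5, 215.0, -1.8] -> [-0.0, 0.2, -3.7] [-36.4, -281.8, 111.8]
[481.3, -257.5, 215.0, -1.8] -> [-0.0, 0.2, -3.7] [-28.3, -157.1, 111.7]
[481.3, -257.5, 185.0, -1.8] -> [-0.0, 0.2, -3.7] [-28.2, -157.1, 141.7]
```

```bash
python3 -m pendant '[[[0,0,-1,-5,-40,0,15],[0,0,-2,-12,-100,0,15],[0,0,-3.7,-20,-160,0,15],[0,0,-3.7,-28,-220,0,15],[0,0,-3.7,-34,-265,0,15],[0,0,-3.7,-37,-282,2,15],[0,0,-3.7,-37,-282,2,15],[0,0,-3.7,-37,-282,40,15],[0,0,-3.7,-37,-282,80,15],[0,0,-3.7,-37,-282,111,15],[0,0,-3.7,-37,-282,111,15],[0,0,-3.7,-37,-282,111,15]]]'
python3 - <<'E'
from plan import *
rows(at('red',0,-138,215),at('red',0,-13,215),at('red',0,-13.2,185))
E
```

```text
time_s: 34.92
position: [477.0, -382.7, 214.8]
tool_rot: [[-1.0, 0.031, 0.001], [0.031, 1.0, -0.001], [-0.001, -0.001, -1.0]]
force: [0.6, -0.0, -0.5]
opening: 23.7
finger_force: 30.0
[477.5, -382.5, 215.0, -1.8] -> [-0.0, 0.1, 0.0] [-0.5, 0.2, -0.2]
[481.3, -257.5, 215.0, -1.8] -> [-0.0, 0.1, 0.0] [-0.5, 125.2, -0.3]
[481.3, -257.7, 185.0, -1.8] -> [-0.0, 0.1, 0.0] [-0.4, 125.1, 29.7]
```

```bash
python3 -m pendant '[[[0,0,0,0,15,0,15],[0,0,0,0,40,0,15],[0,0,0,0,65,0,15],[0,0,0,0,95,0,15],[0,0,0,0,118,0,15],[0,0,0,0,125,0,15],[0,0,0,0,125,0,15],[0,0,0,0,125,15,15],[0,0,0,0,125,26,15],[0,0,0,0,125,31,15],[0,0,0,0,125,31,15],[0,0,0,0,125,31,15]]]'; python3 -m pendant '[[[0,0,0,0,0,1,15],[0,0,0,0,0,1,15],[0,0,0,0,0,1,15]]]'
```

```text
time_s: 36.42
position: [480.4, -258.4, 183.0]
tool_rot: [[-0.999, 0.032, -0.0], [0.032, 0.999, 0.001], [0.0, 0.0, -1.0]]
force: [-6.5, 5.9, 20.4]
opening: 23.9
finger_force: 30.0
time_s: 36.8
position: [480.5, -258.5, 182.9]
tool_rot: [[-0.999, 0.032, -0.0], [0.032, 0.999, 0.001], [0.0, 0.001, -1.0]]
force: [-11.6, 8.8, 33.8]
opening: 23.8
finger_force: 30.1
```

```bash
python3 -m pendant '[[[0,0,0,0,0.5,-2,15],[0,0,0,0,0.5,-2,15]]]'; python3 -m pendant '[[[0,0,0,0,0,0,38],[0,0,0,0,0,0,38],[0,0,0,0,0,0,38],[0,0,0,0,0,-20,40],[0,0,0,0,0,-60,44],[0,0,0,0,0,-95,44],[0,0,0,0,0,-95,44]]]';  python3 - <<'E'
from plan import *
rows(at('grey',0,35,279),at('grey',0,35,187))
from h import *
a=snap('scene','s11')
for o in ('yellow_roll','cream_roll'): print(o,[(np.round(d['at'],1),round(d['confidence'],2)) for d in find_in('scene',o)[:2]])
h=cv2.cvtColor(cv2.imread('pics/s11.png'),cv2.COLOR_BGR2HSV).astype(int)
m=((abs(h[...,0]-22)<5)&(h[...,1]>85)&(h[...,2]>150))[176:220,280:301]; ys,xs=np.where(m); print(xs.min()+280,ys.min()+176,xs.max()+280,ys.max()+176)
E
```

```text
time_s: 37.05
position: [480.3, -258.0, 183.2]
tool_rot: [[-0.999, 0.032, 0.0], [0.032, 0.999, -0.0], [-0.0, -0.0, -1.0]]
force: [-1.4, 0.4, 5.9]
opening: 24.0
finger_force: 30.0
time_s: 37.92
position: [481.4, -258.4, 281.0]
tool_rot: [[-0.999, 0.031, 0.004], [0.031, 1.0, -0.002], [-0.004, -0.002, -1.0]]
force: [-0.6, -0.5, -0.5]
opening: 44.2
finger_force: 0.0
[483.3, 78.4, 279.0, -5.5] -> [-0.1, 0.2, 3.7] [8.8, 336.7, 1.3]
[483.3, 78.4, 187.0, -5.5] -> [-0.1, 0.2, 3.7] [9.1, 336.9, 93.3]
yellow_roll [(array([286.5, 197.9]), 0.77)]
cream_roll [(array([179.8, 181.7]), 0.95)]
283 179 298 215
```

The yellow roll is back in place (bbox 283–298, was 284–298). Next, cream.

```bash
python3 -m pendant '[[[0,0,1,2,50,0,44],[0,0,2,4,110,0,44],[0,0,3.7,6,170,0,44],[0,0,3.7,8,230,0,44],[0,0,3.7,9,290,0,44],[0,0,3.7,9,337,1,44],[0,0,3.7,9,337,1,44],[0,0,3.7,9,337,1,44],[0,0,3.7,9,337,40,44],[0,0,3.7,9,337,75,44],[0,0,3.7,9,337,93,44],[0,0,3.7,9,337,93,44],[0,0,3.7,9,337,93,44],[0,0,3.7,9,337,93,20],[0,0,3.7,9,337,93,20],[0,0,3.7,9,337,93,20],[0,0,3.7,9,337,93,20],[0,0,3.7,9,337,93,20]]]' 30
python3 -m pendant '[[[0,0,0,0,0,-15,20],[0,0,0,0,0,-31,20],[0,0,0,0,0,-31,20],[0,0,0,0,-20,-31,20],[0,0,0,0,-50,-31,20],[0,0,0,0,-80,-31,20],[0,0,0,0,-110,-31,20],[0,0,0,0,-140,-31,20],[0,0,0,0,-170,-31,20],[0,0,0,0,-180,-31,20],[0,0,0,0,-180,-31,20],[0,0,0,0,-180,-60,20],[0,0,0,0,-180,-110,20],[0,0,0,0,-180,-143,20],[0,0,0,0,-180,-143,20]]]'
python3 - <<'E'
from plan import *
rows(at('red',0,-142,330),at('red',0,-142,219))
E
```

```text
time_s: 40.33
position: [482.3, 79.5, 185.9]
tool_rot: [[-0.995, 0.096, 0.001], [0.096, 0.995, 0.0], [-0.001, 0.0, -1.0]]
force: [0.2, -1.0, 5.5]
opening: 29.6
finger_force: 30.0
time_s: 42.2
position: [465.8, -99.1, 330.7]
tool_rot: [[-0.995, 0.095, 0.004], [0.095, 0.995, -0.001], [-0.004, -0.001, -1.0]]
force: [0.3, 0.2, -2.2]
opening: 29.4
finger_force: 30.0
[477.4, -386.4, 330.0, -1.8] -> [-0.0, 0.2, -3.7] [-38.8, -285.0, 1.0]
[477.4, -386.4, 219.0, -1.8] -> [-0.0, 0.2, -3.7] [-38.3, -284.9, 112.0]
```

```bash
python3 -m pendant '[[[0,0,-1,-5,-40,0,20],[0,0,-2,-12,-100,0,20],[0,0,-3.7,-20,-160,0,20],[0,0,-3.7,-28,-220,0,20],[0,0,-3.7,-35,-268,0,20],[0,0,-3.7,-39,-285,1,20],[0,0,-3.7,-39,-285,1,20],[0,0,-3.7,-39,-285,40,20],[0,0,-3.7,-39,-285,80,20],[0,0,-3.7,-39,-285,112,20],[0,0,-3.7,-39,-285,112,20],[0,0,-3.7,-39,-285,112,20]]]'
python3 - <<'E'
from plan import *
rows(at('red',0,-71,219),at('red',0,-71,187))
E
```

```text
time_s: 43.7
position: [476.8, -386.7, 217.7]
tool_rot: [[-1.0, 0.031, 0.001], [0.031, 1.0, -0.001], [-0.001, -0.001, -1.0]]
force: [-0.7, -0.1, -0.6]
opening: 29.7
finger_force: 30.0
[479.6, -315.5, 219.0, -1.8] -> [-0.0, 0.1, 0.0] [-0.6, 71.2, -1.3]
[479.6, -315.5, 187.0, -1.8] -> [-0.0, 0.1, 0.0] [-0.5, 71.3, 30.7]
```

```bash
python3 -m pendant '[[[0,0,0,0,15,0,20],[0,0,0,0,35,0,20],[0,0,0,0,55,0,20],[0,0,0,0,71,0,20],[0,0,0,0,71,0,20],[0,0,0,0,71,0,20],[0,0,0,0,71,14,20],[0,0,0,0,71,25,20],[0,0,0,0,71,30,20],[0,0,0,0,71,30,20],[0,0,0,0,71,30,20]]]'; python3 -m pendant '[[[0,0,0,0,0,1,20],[0,0,0,0,0,1,20],[0,0,0,0,0,1,20]]]'
```

```text
time_s: 45.08
position: [478.1, -316.3, 186.1]
tool_rot: [[-0.999, 0.032, -0.001], [0.032, 0.999, 0.0], [0.001, 0.0, -1.0]]
force: [-2.2, 1.0, 0.4]
opening: 29.8
finger_force: 30.0
time_s: 45.45
position: [478.3, -316.3, 185.9]
tool_rot: [[-1.0, 0.032, -0.0], [0.032, 1.0, -0.0], [0.0, -0.0, -1.0]]
force: [-5.4, 1.4, 8.9]
opening: 29.6
finger_force: 30.1
```

Seated. Releasing, withdrawing and checking.

```bash
python3 -m pendant '[[[0,0,0,0,0.5,-0.5,20],[0,0,0,0,0.5,-0.5,44],[0,0,0,0,0.5,-0.5,44],[0,0,0,0,0.5,-0.5,44],[0,0,0,0,0.5,-20,46],[0,0,0,0,0,-60,46],[0,0,0,0,0,-120,46],[0,0,0,0,0,-170,46],[0,0,0,50,60,-200,46],[0,0,0,60,150,-200,46],[0,0,0,60,210,-200,46],[0,0,0,0,270,-200,46],[0,0,0,0,330,-200,46],[0,0,0,0,390,-200,46],[0,0,0,0,390,-200,46],[0,0,0,0,390,-200,46],[0,0,0,0,390,-200,46]]]'
python3 - <<'E'
from h import *
a=snap('scene','s12');b=snap('top','t12')
A=cv2.resize(a[130:230,150:350],(800,400),interpolation=cv2.INTER_CUBIC); B=cv2.resize(b[140:250,130:350],(400,200)); 
cv2.imwrite('pics/m12.png',np.vstack([A,np.hstack([B,np.zeros_like(B)])])[:,:,::-1])
for n,x in(('top','t12'),('scene','s12')):
    h=cv2.cvtColor(cv2.imread(f'pics/{x}.png'),cv2.COLOR_BGR2HSV).astype(int)
    m={'yellow':(abs(h[...,0]-22)<5)&(h[...,1]>85)&(h[...,2]>150),'cream':(h[...,1]<75)&(h[...,2]>170)}
    B={'top':{'yellow':(290,202,308,240),'cream':(308,200,326,240)},'scene':{'yellow':(280,176,301,220),'cream':(301,178,322,224)}}[n]
    for k,(p,q,c,d) in B.items():
        _,l,st,ce=cv2.connectedComponentsWithStats(m[k][q:d,p:c].astype(np.uint8)); j=1+st[1:,4].argmax(); s=st[j]; print(n,k,p+s[0],q+s[1],p+s[0]+s[2]-1,q+s[1]+s[3]-1,ce[j]+[p,q])
E
```

```text
time_s: 47.58
position: [490.5, 73.4, 386.3]
tool_rot: [[-1.0, 0.031, 0.001], [0.031, 1.0, -0.0], [-0.001, -0.0, -1.0]]
force: [-0.6, -0.4, 0.8]
opening: 46.0
finger_force: 0.0
top yellow 293 206 303 234 [298.73931624 219.38034188]
top cream 312 204 325 233 [317.69847328 218.54961832]
scene yellow 283 192 292 215 [287.75274725 204.93956044]
scene cream 301 181 321 216 [309.60987654 196.65185185]
```

View pics/m12.png

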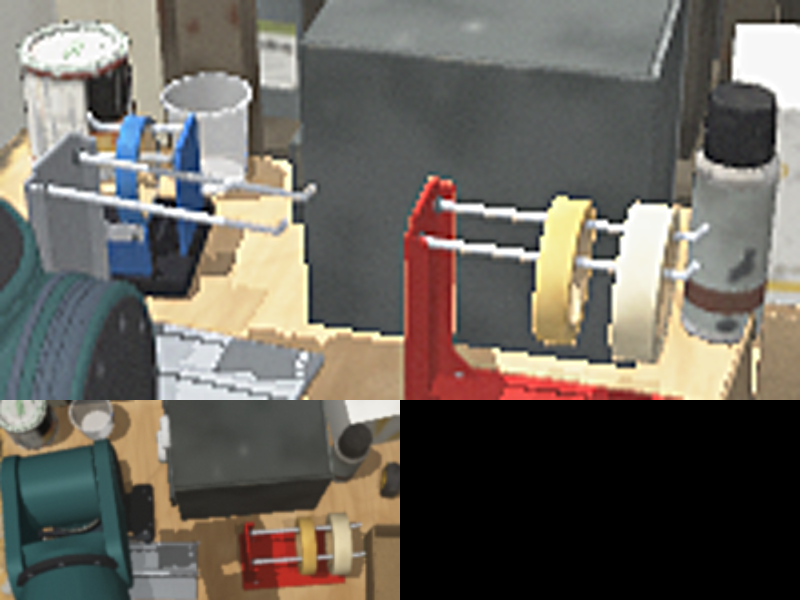

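The blue roll hangs on the dispenser at (182,168). Yellow (290,197) and cream (311,200) are back within about 2 mm of where they hung. The spray can and tape measure look unmoved; the arm hides the paint tin in this view. Handing in.

```bash
python3 -c "
from rig import workorder
print(workorder.job_done())"
```

```text
the job is handed in; nothing more can be done
None
```

The job is handed in at about 48 s: the blue roll hangs on the dispenser in line with the blade, and the cream and yellow rolls are back on the red stand within about 2 mm of where they hung; no roll was dropped, the spray can and tape measure look unmoved, and the arm hid the paint tin in the last check.

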